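# Comb glaze test rods into a row

### The job

Pick up the wooden rake from its cork mat and use it to comb the four scattered iron-red rods along the oak tray into one snug, flat, parallel row against the sprung brass bar at the tray's end, then lean on the row with a steady push of about 10 newtons for a second so that it squares up. The rods are brittle: touch them only with the rake and never push harder than 20 newtons. Ease off, then stand the rake upright back on its mat, and leave the jar, saucer, tweezers and tile holder as they are.

Things in the scene. Friction and masses are not known exactly. Their poses are not given: they have to be found in the camera images.
- rake: wooden rake standing on 7 tines on the mat, 150 g. Origin: centre of the tine tips' plane; z up, y along the head. Head and tines 142 mm along y, 24 along x (flat faces at x = +-12, either can push); tines 24 mm long, 10 wide, gaps 12; head beam at height 24 to 40; dark grip above it at height 40 to 86, 60 mm along y, 18 thick along x: pinch it across the 18 mm
- tray: fixed oak tray, 350 mm along x, 190 along y; origin at the centre of its underside. Floor top 10 mm above the origin; side walls with inner faces at y = +-85 mm and an end wall at x = +165, tops 24 mm above the origin; open at its -x end. The rods are combed along its +x towards the brass bar
- bar_mid (a point): a point fixed on the tray floor at tray x = +105 mm, y = 0, NOT the bar itself. The brass bar (156 mm along tray y, top 26 mm above the tray's origin) has its resting face up to 20 mm before or behind this point along tray x: set anew each time, not reported, so feel for it. It gives way along +x: from 3 N, then 3 N per mm, end stop after 7 mm
- mat: fixed cork mat, 120 mm along its x, 190 mm along its y, 4 mm thick, lying on the slab; origin at the centre of its underside, the rake's place
- rod1: iron-red square-section glazed stoneware test rod, 12 x 12 x 90 mm, about 30 g, brittle; origin at its centre, x along its length. Starts lying askew (up to 0.6 rad from the tray's y) on the tray floor, centre 6 mm above the floor
- rod2: iron-red square-section glazed stoneware test rod, 12 x 12 x 90 mm, about 30 g, brittle; origin at its centre, x along its length. Starts lying askew (up to 0.6 rad from the tray's y) on the tray floor, centre 6 mm above the floor
- rod3: iron-red square-section glazed stoneware test rod, 12 x 12 x 90 mm, about 30 g, brittle; origin at its centre, x along its length. Starts lying askew (up to 0.6 rad from the tray's y) on the tray floor, centre 6 mm above the floor
- rod4: iron-red square-section glazed stoneware test rod, 12 x 12 x 90 mm, about 30 g, brittle; origin at its centre, x along its length. Starts lying askew (up to 0.6 rad from the tray's y) on the tray floor, centre 6 mm above the floor
- jar: closed amber glass jar, 68 mm across, 85 mm high; origin at the centre of its underside; leave alone
- saucer: white porcelain saucer, 110 mm across, 20 mm high; origin at the centre of its underside; leave alone
- tweezers: stainless tweezers lying on the slab, 130 mm long along x, 8 mm high; origin in the middle of its underside; leave alone
- holder: chunky oak tile holder with rows of slots, 140 x 100 mm, with three upright iron-red tiles, 97 mm high over all; origin at the centre of its underside; leave alone

How it is judged (in metres and radians):
On the way:
1. the rake leans on the snug, parallel row with 6 to 16 N for half a second (angle between the x axis of each of rod1, rod2, rod3, rod4 and the y axis of tray, either way round below 0.09 rad and z of rod1 in the frame of tray between 0.012 and 0.0195 m and x of rod1 in the frame of tray between 0.03 and 0.14 m and z of rod2 in the frame of tray between 0.012 and 0.0195 m and x of rod2 in the frame of tray between 0.03 and 0.14 m and z of rod3 in the frame of tray between 0.012 and 0.0195 m and x of rod3 in the frame of tray between 0.03 and 0.14 m and z of rod4 in the frame of tray between 0.012 and 0.0195 m and x of rod4 in the frame of tray between 0.03 and 0.14 m and y of rod2 in the frame of rod1 between -0.042 and 0.042 m and z of rod2 in the frame of rod1 between -0.042 and 0.042 m and y of rod3 in the frame of rod1 between -0.042 and 0.042 m and z of rod3 in the frame of rod1 between -0.042 and 0.042 m and y of rod3 in the frame of rod2 between -0.042 and 0.042 m and z of rod3 in the frame of rod2 between -0.042 and 0.042 m and y of rod4 in the frame of rod1 between -0.042 and 0.042 m and z of rod4 in the frame of rod1 between -0.042 and 0.042 m and y of rod4 in the frame of rod2 between -0.042 and 0.042 m and z of rod4 in the frame of rod2 between -0.042 and 0.042 m and y of rod4 in the frame of rod3 between -0.042 and 0.042 m and z of rod4 in the frame of rod3 between -0.042 and 0.042 m and (contact force between rake and rod1 above 6 N or contact force between rake and rod2 above 6 N or contact force between rake and rod3 above 6 N or contact force between rake and rod4 above 6 N) and contact force between rake and rod1 below 16 N and contact force between rake and rod2 below 16 N and contact force between rake and rod3 below 16 N and contact force between rake and rod4 below 16 N), for 0.5 s.
At the end, for the whole second after the job is handed in: Rods flat on the tray floor, centres at tray x 30 to 140 mm, within 0.09 rad of the tray's y, side by side, outermost centres at most 42 mm apart (36 = touching). Rake upright within 0.1 rad on the mat, within 35 mm of its centre. All at rest (angle between the x axis of each of rod1, rod2, rod3, rod4 and the y axis of tray, either way round below 0.09 rad and z of rod1 in the frame of tray between 0.012 and 0.0195 m and x of rod1 in the frame of tray between 0.03 and 0.14 m and z of rod2 in the frame of tray between 0.012 and 0.0195 m and x of rod2 in the frame of tray between 0.03 and 0.14 m and z of rod3 in the frame of tray between 0.012 and 0.0195 m and x of rod3 in the frame of tray between 0.03 and 0.14 m and z of rod4 in the frame of tray between 0.012 and 0.0195 m and x of rod4 in the frame of tray between 0.03 and 0.14 m and y of rod2 in the frame of rod1 between -0.042 and 0.042 m and z of rod2 in the frame of rod1 between -0.042 and 0.042 m and y of rod3 in the frame of rod1 between -0.042 and 0.042 m and z of rod3 in the frame of rod1 between -0.042 and 0.042 m and y of rod3 in the frame of rod2 between -0.042 and 0.042 m and z of rod3 in the frame of rod2 between -0.042 and 0.042 m and y of rod4 in the frame of rod1 between -0.042 and 0.042 m and z of rod4 in the frame of rod1 between -0.042 and 0.042 m and y of rod4 in the frame of rod2 between -0.042 and 0.042 m and z of rod4 in the frame of rod2 between -0.042 and 0.042 m and y of rod4 in the frame of rod3 between -0.042 and 0.042 m and z of rod4 in the frame of rod3 between -0.042 and 0.042 m and horizontal distance between rake and mat below 0.035 m and angle between rake's own z axis and vertical below 0.1 rad and z of rake in the frame of mat below 0.01 m and linear speed of each of rake, rod1, rod2, rod3, rod4 below 0.02 m/s).
It fails at once if a rod is pushed with more than 20 N by the rake (contact force between rake and rod1 above 20 N or contact force between rake and rod2 above 20 N or contact force between rake and rod3 above 20 N or contact force between rake and rod4 above 20 N).
It fails at once if the robot touches a rod itself (contact force between any of the fingers, the arm and rod1 above 0.3 N or contact force between any of the fingers, the arm and rod2 above 0.3 N or contact force between any of the fingers, the arm and rod3 above 0.3 N or contact force between any of the fingers, the arm and rod4 above 0.3 N).
It fails at once if a bystander is shifted by more than 15 mm (distance of any of jar, saucer, tweezers, holder from where it was at the start of the episode above 0.015 m).
It also fails if it takes over 64 s, if anything falls off the work surface, if the arm or the gripper's body presses on something with over 40 N, if the wrist force passes 120 N, or if a joint passes its speed limit or range.

### The arm

A 7-joint arm with a two-finger parallel gripper is mounted at the origin on the work surface. World frame = base frame: x ahead of the robot, y to its left, z up, the work surface at z = 0. Lengths are in mm, angles in rad, forces in N, time in s.
With the tool pointing down it reaches from about 400 to 875 mm from the base axis. Payload 4.4 kg.
Tool frame: the origin (TCP) lies between the finger pads; the fingertips stand ctrl.tcp_to_tips ahead of it and the grasp point (between the pads) lies 8 mm behind it (ctrl.tcp_to_tips is the distance from the TCP to the fingertips, in mm); z points along the fingers, y is the direction in which the jaws open and shut (so a half turn about z gives the same grasp; the last joint's range is limited). The gripper opens to 85 mm and grips with 20 to 120 N. Pads are 22 mm wide; open, the fingers measure 114 mm over their backs; the gripper's body (76 mm by 85 mm) begins 54 mm behind the grasp point. The pads swing forward as they close: fully open they stand 13 mm farther back than shut.
Start: joints at [1.105, 0.628, 0.038, 1.517, -0.027, 0.996, -0.02], TCP at [253.031, -598.743, 214.013] pointing down, gripper open.
Joint ranges: [-3.06, 3.06], [-0.37, 2.12], [-1.25, 1.32], [0.18, 2.47], [-1.1, 4.24], [0.23, 1.98], [-2.94, 2.94]. Speed limits (rad/s): [2.57, 2.57, 3.14, 3.14, 3.14, 3.14, 3.14].

### API

Orientations are given as [roll, pitch, yaw] about the fixed x, y, z axes, in that order (R = Rz(yaw) Ry(pitch) Rx(roll)).
In Python, from cell import ctrl gives the robot as it stands.
- The arm moves only by the tool send_rows, never from a script. Its argument "rows" is a list of rows, each an object of numbers: "x", "y", "z": the shift along the world's x, y, z in cm; "roll": the turn about the world's z in degrees; "claw": the closure, from 0 (fully open) to 1 (shut). A call has 1 to 5 rows; each row is the pose to reach, as a shift and turn from the pose commanded when the call began; what a row does not reach only later rows make up. A row lasts 1/12 s, in which the tool goes at most 41.7 mm and 7.16 degrees, less where a joint would pass 70% of its speed; a pose out of reach is approached as far as the arm can. A call with a gripper value outside its range is refused whole. The fingers move at their own pace and stop on an object; the grip force is fixed at half the most. Time passes only in rows, so rows that repeat a pose let the fingers close. It gives the time, the measured TCP pose, the force and the opening at its end, in the units of the state.
- ctrl.read_state(): the state, without advancing time (a new reading comes with each control period).
- ctrl.get_image(name): name is "scene" or "top"; returns (picture, depth): 384x512x3 uint8, blue, green, red; 384x512 float32, mm along the optical axis (not along the pixel's ray), 0 where there is no reading.
- ctrl.get_calibration(name): a dict with "intrinsics" (3x3 intrinsics, pixels), "T" (4x4, takes a point from camera to world coordinates). Camera axes: x right, y down, z forward; pixel columns grow to the right and rows downward; lengths in mm; the calibration is good to about 2 mm. A picture is of the moment at which its call begins. get_calibration takes no time and is no camera call.
- ctrl.finish_job(): hands the job in, once; it reports no verdict.
Trained networks look in the newest picture that a camera, given by its name, has taken for a name from the list of things; names that differ only in an ending like _2 or _b are one class to them, and where a whole thing is asked for, a point or a joint stands for the part that bears it (a point fixed in the world has none). Each returns a list of dicts, best first, with "confidence" (0 to 1); they miss things now and then, are a little off and sometimes report something else, mostly with a low value. They report only what shows in the picture. A call takes as long as a camera call.
- ctrl.recognise(camera, query): "uv" ([column, row] in pixels, amid what is visible of it).
- ctrl.regions_of(camera, query): "region" (384x512 bool, what is visible of it) and "uv" ([column, row] in pixels, amid what is visible of it).
- ctrl.place_of(camera, query): "uv" ([column, row] in pixels: a listed point, or the origin of a listed thing).
The state is a dict: "clock": time; "qpos": joint angles; "qd": joint speeds; "tau": joint torques, N m; "eef_pos": TCP position; "tool_rot": TCP orientation; "force": force on the tool from outside, world axes, zero at the start; "torque": the same for the moment, N m; "width": finger opening in mm.
Only numpy, scipy, OpenCV 4.12 (cv2) and the standard library are available. Lean on these libraries where they do the work, as an engineer would, in place of code of your own. Each camera call takes 0.05 s, during which the arm holds its last target. There are 200 camera calls.

## Working session

There is one attempt and no reset: what is moved stays moved. The work goes in short steps, Python scripts to look and compute and a tool call to move; the robot and the scene stay as the last step left them, time stands still between calls to the robot, and variables do not carry over. Pictures are saved under pics/ and viewed, on a budget of 10 in all, crops included, one or two more only if the job needs it, and the job is handed in when it is done.

Besides the shell and the picture viewer there is one more tool, called after ">>>" as name(argument=value, ...), one argument or row to a line, values as JSON. send_rows: Moves the arm, as the interface text tells. Its arguments: {"type":"object","properties":{"rows":{"type":"array"}},"required":["rows"]}

```bash
mkdir -p pics; ls
cat > h.py <<'E'
import numpy as np, cv2
from cell import ctrl
def cal(n):
    c=ctrl.get_calibration(n); return np.array(c["intrinsics"]),np.array(c["T"])
def cloud(n,d):
    K,T=cal(n); v,u=np.mgrid[:384,:512]
    P=np.stack([(u-K[0,2])*d/K[0,0],(v-K[1,2])*d/K[1,1],d],-1)
    return P@T[:3,:3].T+T[:3,3]
def ray(n,uv,z):
    K,T=cal(n); r=T[:3,:3]@np.linalg.solve(K,[uv[0],uv[1],1.]); o=T[:3,3]
    return o+r*(z-o[2])/r[2]
E
python3 - <<'E'
from h import *
for n in("scene","top"):
    im,d=ctrl.get_image(n); cv2.imwrite(f"pics/{n}0.png",im); np.save(f"{n}0.npy",d)
    print(n,cal(n)[1].round(2).tolist(),cal(n)[0][0,0])
P=cloud("top",d)
for q in("rake","tray","bar_mid","mat","rod1","jar","saucer","tweezers","holder"):
    r=ctrl.place_of("top",q); print(q,[(np.round(x["uv"],1).tolist(),round(x["confidence"],2),ray("top",x["uv"],16 if q[:3]=="rod" else 10 if q=="bar_mid" else 4 if q=="rake" else 0).round(0)[:2].tolist()) for x in r[:6]])
print(ctrl.tcp_to_tips, ctrl.read_state())
E
```

```text
pics
scene [[0.69, 0.59, -0.42, 1178.26], [0.72, -0.57, 0.39, -479.04], [-0.01, -0.57, -0.82, 1168.88], [0.0, 0.0, 0.0, 1.0]] 484.62233467807454
top [[-0.01, -0.99, 0.13, 475.31], [-1.0, 0.01, 0.02, 39.7], [-0.02, -0.13, -0.99, 1155.72], [0.0, 0.0, 0.0, 1.0]] 371.5146987089921
rake [([357.5, 233.7], 0.84, [482.0, -259.0])]
tray [([244.8, 223.1], 0.98, [517.0, 87.0])]
bar_mid [([207.5, 217.6], 0.91, [534.0, 201.0])]
mat [([357.1, 232.4], 0.61, [486.0, -259.0])]
rod1 [([275.6, 230.9], 0.71, [492.0, -8.0]), ([255.5, 229.7], 0.68, [496.0, 53.0]), ([236.4, 223.7], 0.62, [515.0, 112.0]), ([224.1, 221.7], 0.52, [521.0, 149.0])]
jar [([335.8, 169.7], 0.64, [682.0, -200.0])]
saucer [([255.9, 141.8], 0.97, [775.0, 50.0])]
tweezers [([378.0, 168.3], 0.64, [685.0, -332.0])]
holder [([138.9, 232.1], 0.76, [491.0, 416.0]), ([257.0, 142.7], 0.42, [772.0, 47.0]), ([245.2, 223.1], 0.28, [517.0, 85.0])]
11.0 {'clock': 0.55, 'qpos': array([ 1.10518212,  0.62841025,  0.03852103,  1.51742952, -0.02702358,
        0.99626792, -0.02001182]), 'qd': array([ 1.83569603e-03, -1.79115788e-03,  1.04173959e-05,  8.11458407e-04,
        1.08368163e-03, -4.18892017e-04,  5.42092421e-04]), 'tau': array([-9.74900686e-04, -5.62900901e+01,  1.22441959e+00, -1.93658602e+01,
        1.08240850e-02,  2.17470071e-03, -2.02247537e-05]), 'eef_pos': array([ 253.03375554, -598.73514306,  213.99768412]), 'tool_rot': array([ 3.14158969e+00, -4.29404070e-05,  3.99746894e-01]), 'force': array([-0.60193771, -0.29800688, -0.12559479]), 'torque': array([-0.02724855, -0.0040759 , -0.00273599]), 'width': 85.37404230940562}
```

Run:
```python
from h import *
im=cv2.imread("pics/top0.png"); cv2.imwrite("pics/topc.png",cv2.resize(im[110:310,150:420],None,fx=2.9,fy=2.9,interpolation=cv2.INTER_CUBIC))
d=np.load("top0.npy"); P=cloud("top",d); z=P[...,2]
def rect(m,n):
    Q=P[m][:,:2].astype(np.float32); 
    r=cv2.minAreaRect(Q); print(n,len(Q),np.round(r[0]),np.round(r[1]),round(r[2],1), "zmed",np.median(P[m][:,2]).round(1))
x,y=P[...,0],P[...,1]
g=(abs(x-482)<110)&(abs(y+259)<110)
for h in(70,30): rect(g&(z>h)&(z<120),f"rake>{h}")
m=g&(z>60)&(z<120);print("griptop z",np.percentile(z[m],[10,50,90]))
t=(abs(x-517)<140)&(abs(y-87)<210)&(z>5)&(z<60); rect(cv2.erode(t.astype(np.uint8),np.ones((3,3)))>0,"tray")
for r in ctrl.regions_of("top","mat")[:1]+ctrl.regions_of("top","rake")[:1]+ctrl.regions_of("top","tray")[:1]: rect(r["region"],"reg")
for r in ctrl.regions_of("top","rod1")[:4]: rect(r["region"],"rod %.2f"%r["confidence"])
```

```text
rake>70 172 [ 497. -257.] [19. 60.] 79.6 zmed 90.3
rake>30 512 [ 497. -257.] [ 26. 141.] 79.4 zmed 46.6
griptop z [71.60506907 89.86067093 93.26821326]
tray 6606 [518.  94.] [344. 184.] 84.1 zmed 12.2
reg 1758 [ 502. -144.] [358. 187.] 82.4 zmed 4.9
reg 587 [ 498. -267.] [ 45. 148.] 79.8 zmed 45.5
reg 6258 [517.  96.] [358. 192.] 84.1 zmed 11.9
rod 0.66 137 [495.  49.] [88. 15.] 15.7 zmed 22.6
rod 0.54 126 [493.  -8.] [88. 13.] 2.5 zmed 22.6
rod 0.46 119 [518. 152.] [85. 14.] 12.7 zmed 23.1
```

View pics/topc.png

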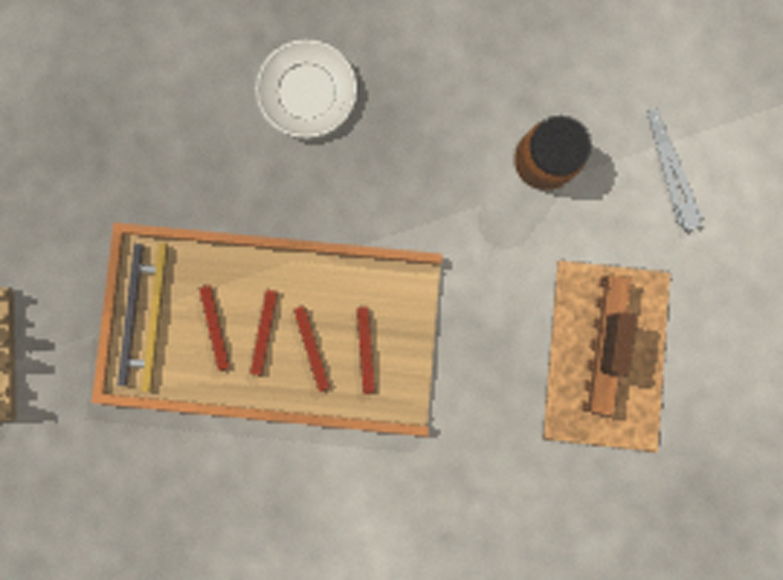

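View pics/scene0.png

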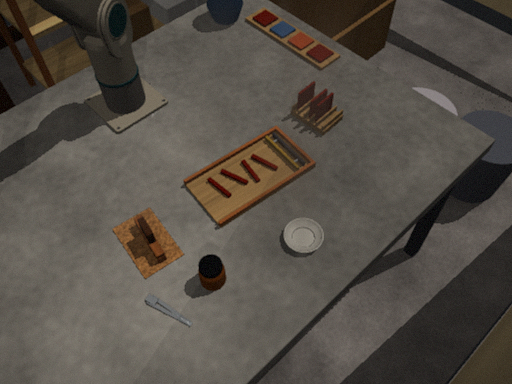

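>>> send_rows(
  rows=[
    {"x": 1.6,"y": 2.3,"roll": -3.3},
    {"x": 3.3,"y": 4.6,"roll": -6.6},
    {"x": 4.9,"y": 6.8,"roll": -10},
    {"x": 6.5,"y": 9.1,"roll": -13.3},
    {"x": 8.1,"y": 11.4,"roll": -16.7},
  ],
)

```text
$.rows[0]: bad value
```

>>> send_rows(
  rows=[
    {"x": 1.6,"y": 2.3,"roll": -3.3},
    {"x": 3.3,"y": 4.6,"roll": -6.6},
    {"x": 4.9,"y": 6.8,"roll": -10},
    {"x": 6.5,"y": 9.1,"roll": -13.3},
    {"x": 8.1,"y": 11.4,"roll": -16.6},
  ],
)

```text
$.rows[0]: bad value
```

Run:
```python
from h import *
im=cv2.imread("pics/top0.png"); d=np.load("top0.npy"); P=cloud("top",d); x,y,z=P[...,0],P[...,1],P[...,2]
hsv=cv2.cvtColor(im,cv2.COLOR_BGR2HSV)
m=(abs(x-490)<140)&(abs(y+259)<90)&(hsv[...,1]>70)&(z<12); m=cv2.morphologyEx(m.astype(np.uint8),cv2.MORPH_OPEN,np.ones((3,3)))>0
print("mat",cv2.minAreaRect(P[m][:,:2].astype(np.float32)))
c=np.array([518,94.]);a=np.radians(84.1);u=np.array([np.cos(a),np.sin(a)]);v=np.array([-u[1],u[0]])
Q=P[...,:2]-c; tx,ty=Q@u,Q@v
t=(abs(tx)<165)&(abs(ty)<78)
b=t&(z>24)&(tx>70); h=np.histogram(tx[b],np.arange(60,170,5)); print(list(zip(h[1].astype(int),h[0])))
bb=b&(hsv[...,1]>90)&(hsv[...,0]>18)&(hsv[...,0]<35);print("bar",cv2.minAreaRect(np.c_[tx[bb],ty[bb]].astype(np.float32)),np.median(z[bb]))
w=(abs(tx)<150)&(abs(abs(ty)-90)<8)&(z>20)
for s in(1,-1):
    k=w&(ty*s>0); print("wall",np.polyfit(tx[k],ty[k],1))
s=ctrl.read_state();print(s["eef_pos"],s["tool_rot"])
```

```text
mat ((487.06622314453125, -262.9961242675781), (120.17780303955078, 190.036376953125), 83.1797103881836)
[(np.int64(60), np.int64(0)), (np.int64(65), np.int64(0)), (np.int64(70), np.int64(5)), (np.int64(75), np.int64(0)), (np.int64(80), np.int64(0)), (np.int64(85), np.int64(0)), (np.int64(90), np.int64(0)), (np.int64(95), np.int64(0)), (np.int64(100), np.int64(0)), (np.int64(105), np.int64(0)), (np.int64(110), np.int64(0)), (np.int64(115), np.int64(81)), (np.int64(120), np.int64(64)), (np.int64(125), np.int64(1)), (np.int64(130), np.int64(5)), (np.int64(135), np.int64(3)), (np.int64(140), np.int64(51)), (np.int64(145), np.int64(80)), (np.int64(150), np.int64(1)), (np.int64(155), np.int64(0)), (np.int64(160), np.int64(9))]
bar ((119.89373779296875, 0.3857879638671875), (152.9520263671875, 8.695520401000977), 89.96941375732422) 27.835005113292254
wall [-4.10041462e-04  9.00725598e+01]
wall [-1.58599755e-03 -8.95292622e+01]
[ 253.01295896 -598.75946662  214.05878427] [ 3.14152312e+00 -5.82432412e-05  3.99728539e-01]
```

>>> send_rows(
  rows=[
    {"x": 1.6,"y": 2.3,"z": 0,"roll": -3.3,"claw": 0},
    {"x": 3.3,"y": 4.6,"z": 0,"roll": -6.6,"claw": 0},
    {"x": 4.9,"y": 6.8,"z": 0,"roll": -10,"claw": 0},
    {"x": 6.5,"y": 9.1,"z": 0,"roll": -13.3,"claw": 0},
    {"x": 8.1,"y": 11.4,"z": 0,"roll": -16.7,"claw": 0},
  ],
)

```text
clock: 1.17
eef_pos: [334.7, -483.7, 214.1]
tool_rot: [3.141, -0.0, 0.105]
force: [0.2, -0.3, -0.1]
width: 85.5
```

>>> send_rows(
  rows=[
    {"x": 1.6,"y": 2.3,"z": 0,"roll": -3.3,"claw": 0},
    {"x": 3.3,"y": 4.6,"z": 0,"roll": -6.6,"claw": 0},
    {"x": 4.9,"y": 6.8,"z": 0,"roll": -10,"claw": 0},
    {"x": 6.5,"y": 9.1,"z": 0,"roll": -13.3,"claw": 0},
    {"x": 8.1,"y": 11.4,"z": 0,"roll": -16.6,"claw": 0},
  ],
)

```text
clock: 1.58
eef_pos: [415.8, -369.7, 214.2]
tool_rot: [3.141, -0.0, -0.184]
force: [-0.0, -0.2, 0.6]
width: 85.5
```

>>> send_rows(
  rows=[
    {"x": 1.6,"y": 2.3,"z": -1,"roll": 0,"claw": 0},
    {"x": 3.3,"y": 4.6,"z": -2,"roll": 0,"claw": 0},
    {"x": 4.9,"y": 6.8,"z": -4,"roll": 0,"claw": 0},
    {"x": 6.5,"y": 9.1,"z": -5,"roll": 0,"claw": 0},
    {"x": 8.1,"y": 11.2,"z": -6,"roll": 0,"claw": 0},
  ],
)

```text
clock: 2.0
eef_pos: [496.6, -257.0, 153.3]
tool_rot: [-3.141, 0.0, -0.181]
force: [0.2, -0.2, -0.2]
width: 85.6
```

Run:
```python
from h import *
im,d=ctrl.get_image("scene"); P=cloud("scene",d)
K,T=cal("scene")
print(ctrl.read_state()["eef_pos"])
d0=np.load("scene0.npy");Q=cloud("scene",d0);x,y,z=Q[...,0],Q[...,1],Q[...,2]
m=(abs(x-497)<40)&(abs(y+257)<40)&(z>80)&(z<100); print("scene grip top",cv2.minAreaRect(Q[m][:,:2].astype(np.float32)))
cv2.imwrite("pics/s1.png",cv2.resize(im[150:310,80:290],None,fx=3,fy=3))
```

```text
[ 500.13134709 -250.30714281  151.46654684]
scene grip top ((498.62939453125, -257.1568298339844), (18.33037567138672, 62.5739631652832), 79.2348861694336)
```

View pics/s1.png

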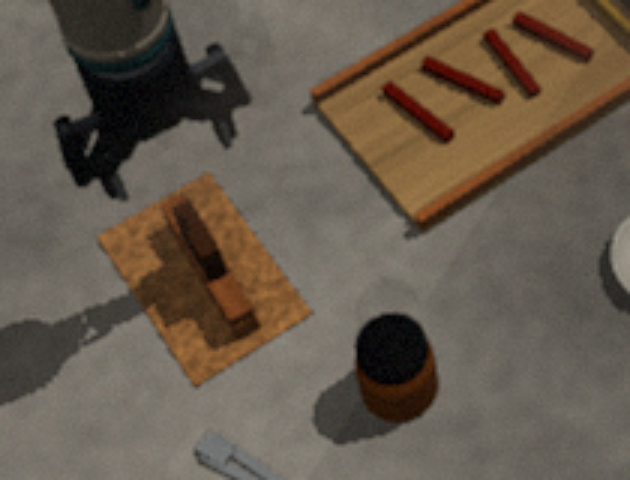

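>>> send_rows(
  rows=[
    {"x": 0,"y": 0,"z": -1,"roll": 0,"claw": 0},
    {"x": 0,"y": 0.1,"z": -2,"roll": 0,"claw": 0},
    {"x": 0.1,"y": 0.1,"z": -3,"roll": 0,"claw": 0},
    {"x": 0.1,"y": 0.1,"z": -4,"roll": 0,"claw": 0},
    {"x": 0.1,"y": 0.1,"z": -5,"roll": 0,"claw": 0},
  ],
)

```text
clock: 2.47
eef_pos: [496.3, -258.9, 103.0]
tool_rot: [3.141, 0.0, -0.183]
force: [0.2, -0.2, -0.9]
width: 85.5
```

>>> send_rows(
  rows=[
    {"x": 0,"y": 0,"z": -1.2,"roll": 0,"claw": 0},
    {"x": 0,"y": 0,"z": -2.4,"roll": 0,"claw": 0},
    {"x": 0,"y": 0,"z": -3.4,"roll": 0,"claw": 0},
    {"x": 0,"y": 0,"z": -4.2,"roll": 0,"claw": 0},
    {"x": 0,"y": 0,"z": -4.2,"roll": 0,"claw": 0},
  ],
)

```text
clock: 2.88
eef_pos: [495.7, -257.6, 60.2]
tool_rot: [-3.141, 0.003, -0.182]
force: [0.2, -0.1, -0.1]
width: 85.3
```

>>> send_rows(
  rows=[
    {"x": 0,"y": 0,"z": 0,"roll": 0,"claw": 0.5},
    {"x": 0,"y": 0,"z": 0,"roll": 0,"claw": 0.7},
    {"x": 0,"y": 0,"z": 0,"roll": 0,"claw": 1},
    {"x": 0,"y": 0,"z": 0,"roll": 0,"claw": 1},
    {"x": 0,"y": 0,"z": 0,"roll": 0,"claw": 1},
  ],
)

```text
clock: 3.3
eef_pos: [497.4, -257.9, 62.5]
tool_rot: [3.141, -0.001, -0.181]
force: [0.1, -0.1, 0.3]
width: 25.5
```

>>> send_rows(
  rows=[
    {"x": 0,"y": 0,"z": 0,"roll": 0,"claw": 1},
    {"x": 0,"y": 0,"z": 0,"roll": 0,"claw": 1},
    {"x": 0,"y": 0,"z": 0,"roll": 0,"claw": 1},
    {"x": 0,"y": 0,"z": 0,"roll": 0,"claw": 1},
    {"x": 0,"y": 0,"z": 0,"roll": 0,"claw": 1},
  ],
)

```text
clock: 3.72
eef_pos: [497.3, -258.1, 62.6]
tool_rot: [3.141, -0.001, -0.181]
force: [-0.3, -1.0, 5.9]
width: 16.2
```

>>> send_rows(
  rows=[
    {"x": 0,"y": 0,"z": 0.8,"roll": 0,"claw": 1},
    {"x": 0,"y": 0,"z": 1.8,"roll": 0,"claw": 1},
    {"x": 0,"y": 0,"z": 3,"roll": 1,"claw": 1},
    {"x": 0,"y": 0.6,"z": 4,"roll": 3,"claw": 1},
    {"x": 0,"y": 1.8,"z": 4.5,"roll": 4.6,"claw": 1},
  ],
)

```text
clock: 4.13
eef_pos: [497.6, -241.2, 108.8]
tool_rot: [3.14, -0.003, -0.101]
force: [-0.5, -0.1, -0.9]
width: 15.9
```

>>> send_rows(
  rows=[
    {"x": 0.1,"y": 2,"z": 0,"roll": 0,"claw": 1},
    {"x": 0.2,"y": 4.5,"z": 0,"roll": 0,"claw": 1},
    {"x": 0.3,"y": 7,"z": 0,"roll": 0,"claw": 1},
    {"x": 0.4,"y": 9.5,"z": 0,"roll": 0,"claw": 1},
    {"x": 0.5,"y": 12,"z": 0,"roll": 0,"claw": 1},
  ],
)

```text
clock: 4.55
eef_pos: [501.6, -117.0, 107.3]
tool_rot: [-3.141, 0.0, -0.099]
force: [0.5, 0.6, -1.2]
width: 16.1
```

>>> send_rows(
  rows=[
    {"x": 0.1,"y": 2.2,"z": 0,"roll": 0,"claw": 1},
    {"x": 0.1,"y": 4.2,"z": 0,"roll": 0,"claw": 1},
    {"x": 0.1,"y": 5.8,"z": 0,"roll": 0,"claw": 1},
    {"x": 0.1,"y": 6.8,"z": 0,"roll": 0,"claw": 1},
    {"x": 0.1,"y": 7,"z": 0,"roll": 0,"claw": 1},
  ],
)

```text
clock: 4.97
eef_pos: [502.7, -46.3, 107.1]
tool_rot: [-3.14, 0.001, -0.096]
force: [0.1, -0.5, -1.2]
width: 16.2
```

Run:
```python
from h import *
im,d=ctrl.get_image("top"); P=cloud("top",d); x,y,z=P[...,0],P[...,1],P[...,2]
s=ctrl.read_state();print(s["eef_pos"],s["tool_rot"],s["force"],s["width"])
cv2.imwrite("pics/t1.png",cv2.resize(im[150:290,180:330],None,fx=4,fy=4))
m=(abs(x-503)<90)&(abs(y+50)<45)&(z>75)&(z<105);r=cv2.minAreaRect(P[m][:,:2].astype(np.float32));print("head",r,np.median(z[m]))
```

```text
[502.83230113 -47.72628787 107.13136867] [-3.14082682e+00  2.73814864e-04 -9.76347452e-02] [ 0.12909932 -0.90071086 -1.3927116 ] 15.994207200269436
head ((0.0, 0.0), (0.0, 0.0), 0.0) nan
  return _methods._mean(a, axis=axis, dtype=dtype,
  ret = ret.dtype.type(ret / rcount)
```

View pics/t1.png

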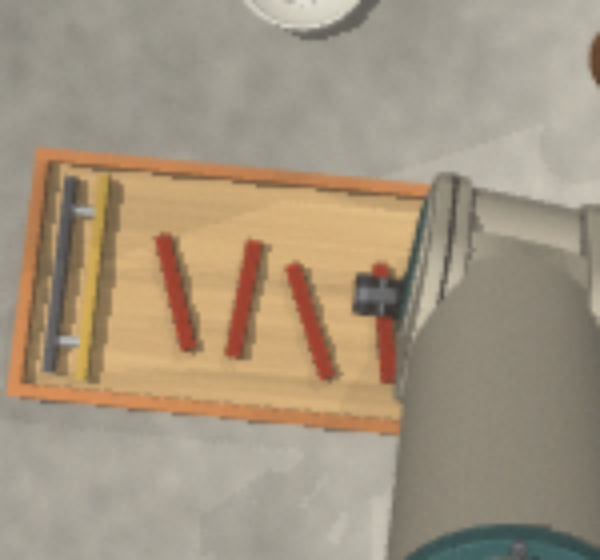

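>>> send_rows(
  rows=[
    {"x": 0,"y": 0,"z": -0.8,"roll": 0,"claw": 1},
    {"x": 0,"y": 0,"z": -1.8,"roll": 0,"claw": 1},
    {"x": 0,"y": 0,"z": -2.7,"roll": 0,"claw": 1},
    {"x": 0,"y": 0,"z": -3.3,"roll": 0,"claw": 1},
    {"x": 0,"y": 0,"z": -3.6,"roll": 0,"claw": 1},
  ],
)

```text
clock: 5.43
eef_pos: [502.0, -50.5, 69.4]
tool_rot: [3.141, 0.003, -0.103]
force: [0.4, -0.3, -1.9]
width: 15.9
```

>>> send_rows(
  rows=[
    {"x": 0,"y": 0,"z": 0,"roll": 0,"claw": 1},
    {"x": 0,"y": 0,"z": 0,"roll": 0,"claw": 1},
    {"x": 0,"y": 0,"z": 0,"roll": 0,"claw": 1},
    {"x": 0,"y": 0,"z": 0,"roll": 0,"claw": 1},
  ],
)

```text
clock: 5.77
eef_pos: [503.4, -49.8, 71.3]
tool_rot: [-3.142, -0.001, -0.101]
force: [0.1, -0.3, -1.1]
width: 16.2
```

Run:
```python
from h import *
im,d=ctrl.get_image("scene"); P=cloud("scene",d)
s=ctrl.read_state();print(s["eef_pos"],s["tool_rot"],s["force"],s["width"])
cv2.imwrite("pics/s2.png",cv2.resize(im[110:240,130:330],None,fx=4,fy=4,interpolation=cv2.INTER_CUBIC))
```

```text
[503.34790334 -49.75875935  71.36178914] [-3.14157936e+00 -8.46548534e-04 -1.01086005e-01] [-0.58521221 -0.63284093 -1.84687677] 15.92921016358224
```

View pics/s2.png

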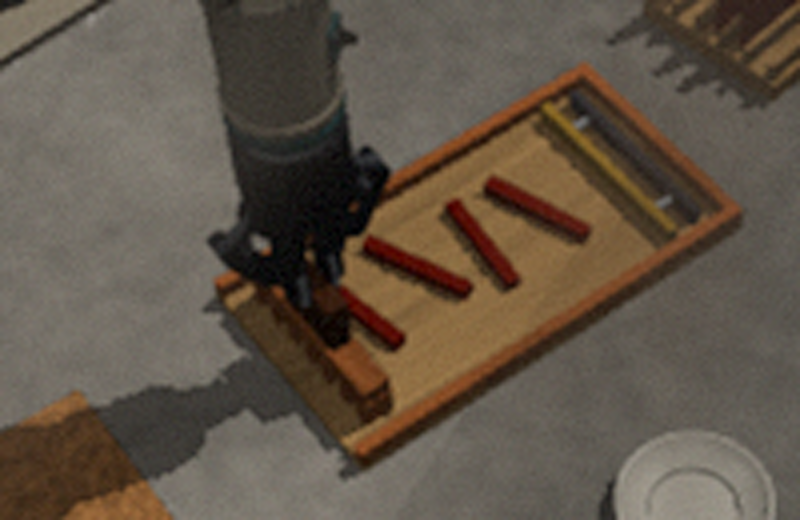

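>>> send_rows(
  rows=[
    {"x": 0.03,"y": 0.3,"z": -0.1,"roll": 0,"claw": 1},
    {"x": 0.07,"y": 0.7,"z": -0.1,"roll": 0,"claw": 1},
    {"x": 0.12,"y": 1.2,"z": -0.1,"roll": 0,"claw": 1},
    {"x": 0.17,"y": 1.6,"z": -0.1,"roll": 0,"claw": 1},
    {"x": 0.21,"y": 2,"z": -0.1,"roll": 0,"claw": 1},
  ],
)

```text
clock: 6.23
eef_pos: [505.3, -28.9, 70.1]
tool_rot: [-3.141, -0.0, -0.1]
force: [0.4, 0.6, -1.3]
width: 16.1
```

>>> send_rows(
  rows=[
    {"x": 0.04,"y": 0.4,"z": 0,"roll": 0,"claw": 1},
    {"x": 0.08,"y": 0.8,"z": 0,"roll": 0,"claw": 1},
    {"x": 0.12,"y": 1.2,"z": 0,"roll": 0,"claw": 1},
    {"x": 0.17,"y": 1.6,"z": 0,"roll": 0,"claw": 1},
    {"x": 0.21,"y": 2,"z": 0,"roll": 0,"claw": 1},
  ],
)

```text
clock: 6.65
eef_pos: [507.3, -9.4, 70.0]
tool_rot: [3.142, -0.0, -0.101]
force: [0.0, -0.1, -1.8]
width: 16.3
```

>>> send_rows(
  rows=[
    {"x": 0.04,"y": 0.4,"z": 0,"roll": 0,"claw": 1},
    {"x": 0.08,"y": 0.8,"z": 0,"roll": 0,"claw": 1},
    {"x": 0.12,"y": 1.2,"z": 0,"roll": 0,"claw": 1},
    {"x": 0.17,"y": 1.6,"z": 0,"roll": 0,"claw": 1},
    {"x": 0.21,"y": 2,"z": 0,"roll": 0,"claw": 1},
  ],
)

```text
clock: 7.07
eef_pos: [509.4, 10.6, 70.0]
tool_rot: [3.142, -0.0, -0.101]
force: [0.4, -1.3, -1.0]
width: 16.3
```

>>> send_rows(
  rows=[
    {"x": 0.04,"y": 0.4,"z": 0,"roll": 0,"claw": 1},
    {"x": 0.08,"y": 0.8,"z": 0,"roll": 0,"claw": 1},
    {"x": 0.12,"y": 1.2,"z": 0,"roll": 0,"claw": 1},
    {"x": 0.17,"y": 1.6,"z": 0,"roll": 0,"claw": 1},
    {"x": 0.21,"y": 2,"z": 0,"roll": 0,"claw": 1},
  ],
)

```text
clock: 7.48
eef_pos: [511.5, 30.7, 70.0]
tool_rot: [3.142, -0.0, -0.101]
force: [0.2, 0.3, -1.3]
width: 15.9
```

```bash
cat >> h.py <<'E'
def st():
    s=ctrl.read_state(); q=s["eef_pos"][:2]-[518,94]; a=np.radians(84.1); u=np.array([np.cos(a),np.sin(a)]); v=np.array([-u[1],u[0]])
    print("tray xy",(q@u).round(1),(q@v).round(1),"z",s["eef_pos"][2].round(1),"rot",s["tool_rot"].round(3),"F tray",(s["force"][:2]@u).round(1),(s["force"][:2]@v).round(1),"Fz",s["force"][2].round(1),"M",s["torque"].round(2),"t",s["clock"],"w",s["width"])
E
python3 - <<'E'
from h import *
im,d=ctrl.get_image("scene"); st()
cv2.imwrite("pics/s3.png",cv2.resize(im[110:240,130:330],None,fx=4,fy=4,interpolation=cv2.INTER_CUBIC))
E
```

```text
tray xy -62.5 0.0 z 70.0 rot [-3.141 -0.    -0.1  ] F tray -0.1 -0.9 Fz -1.0 M [-0.03 -0.03  0.  ] t 7.5333 w 15.810291519987032
```

View pics/s3.png

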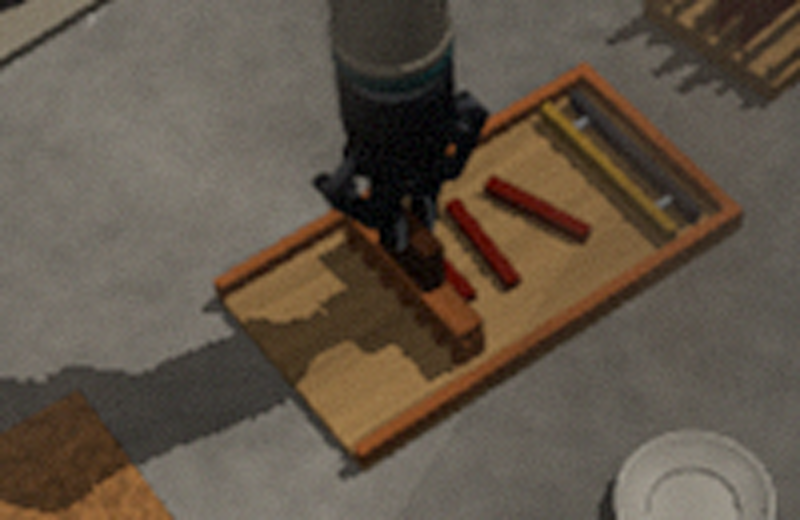

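>>> send_rows(
  rows=[
    {"x": 0.04,"y": 0.4,"z": 0,"roll": 0,"claw": 1},
    {"x": 0.08,"y": 0.8,"z": 0,"roll": 0,"claw": 1},
    {"x": 0.12,"y": 1.2,"z": 0,"roll": 0,"claw": 1},
    {"x": 0.17,"y": 1.6,"z": 0,"roll": 0,"claw": 1},
    {"x": 0.21,"y": 2,"z": 0,"roll": 0,"claw": 1},
  ],
)

```text
clock: 7.95
eef_pos: [513.6, 50.7, 70.0]
tool_rot: [-3.142, 0.0, -0.101]
force: [-1.1, -1.4, -2.2]
width: 16.3
```

>>> send_rows(
  rows=[
    {"x": 0.04,"y": 0.4,"z": 0,"roll": 0,"claw": 1},
    {"x": 0.08,"y": 0.8,"z": 0,"roll": 0,"claw": 1},
    {"x": 0.12,"y": 1.2,"z": 0,"roll": 0,"claw": 1},
    {"x": 0.17,"y": 1.6,"z": 0,"roll": 0,"claw": 1},
    {"x": 0.21,"y": 2,"z": 0,"roll": 0,"claw": 1},
  ],
)

```text
clock: 8.37
eef_pos: [515.6, 70.6, 70.0]
tool_rot: [3.141, 0.0, -0.101]
force: [-0.4, -0.7, -1.7]
width: 16.1
```

>>> send_rows(
  rows=[
    {"x": 0.04,"y": 0.4,"z": 0,"roll": 0,"claw": 1},
    {"x": 0.08,"y": 0.8,"z": 0,"roll": 0,"claw": 1},
    {"x": 0.12,"y": 1.2,"z": 0,"roll": 0,"claw": 1},
    {"x": 0.17,"y": 1.6,"z": 0,"roll": 0,"claw": 1},
    {"x": 0.21,"y": 2,"z": 0,"roll": 0,"claw": 1},
  ],
)

```text
clock: 8.78
eef_pos: [517.7, 90.6, 70.0]
tool_rot: [3.141, 0.0, -0.101]
force: [0.2, -1.5, -2.2]
width: 16.0
```

>>> send_rows(
  rows=[
    {"x": 0.04,"y": 0.4,"z": 0,"roll": 0,"claw": 1},
    {"x": 0.08,"y": 0.8,"z": 0,"roll": 0,"claw": 1},
    {"x": 0.12,"y": 1.2,"z": 0,"roll": 0,"claw": 1},
    {"x": 0.17,"y": 1.6,"z": 0,"roll": 0,"claw": 1},
    {"x": 0.21,"y": 2,"z": 0,"roll": 0,"claw": 1},
  ],
)

```text
clock: 9.2
eef_pos: [519.9, 110.6, 70.0]
tool_rot: [3.141, -0.0, -0.101]
force: [-0.1, -1.0, -1.3]
width: 16.0
```

Run:
```python
from h import *
im,d=ctrl.get_image("scene"); st()
cv2.imwrite("pics/s4.png",cv2.resize(im[110:240,130:330],None,fx=4,fy=4,interpolation=cv2.INTER_CUBIC))
```

```text
tray xy 17.9 -0.2 z 70.0 rot [-3.141 -0.    -0.1  ] F tray 0.1 0.2 Fz -0.9 M [-0.19  0.05 -0.02] t 9.25 w 16.088888463782446
```

View pics/s4.png

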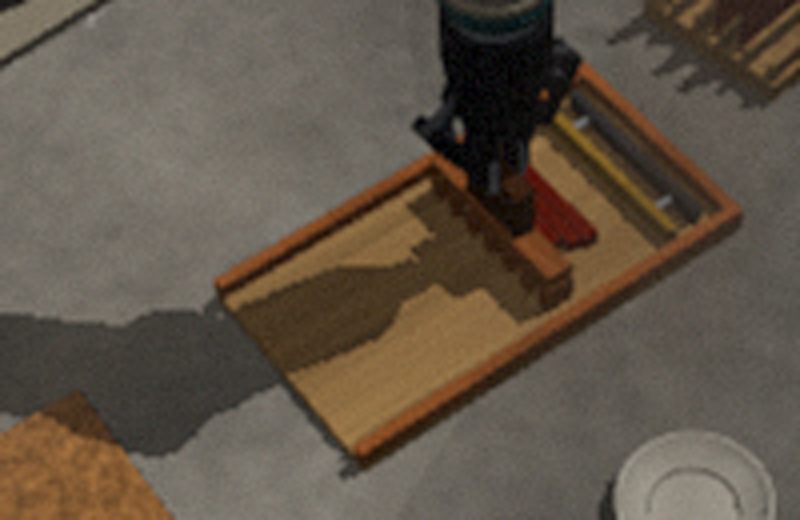

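>>> send_rows(
  rows=[
    {"x": 0.04,"y": 0.4,"z": 0,"roll": 0,"claw": 1},
    {"x": 0.08,"y": 0.8,"z": 0,"roll": 0,"claw": 1},
    {"x": 0.12,"y": 1.2,"z": 0,"roll": 0,"claw": 1},
    {"x": 0.17,"y": 1.6,"z": 0,"roll": 0,"claw": 1},
    {"x": 0.2,"y": 1.9,"z": 0,"roll": 0,"claw": 1},
  ],
)

```text
clock: 9.67
eef_pos: [521.9, 129.9, 70.0]
tool_rot: [-3.141, -0.0, -0.101]
force: [0.5, -1.8, -0.7]
width: 16.3
```

>>> send_rows(
  rows=[
    {"x": 0.02,"y": 0.2,"z": 0,"roll": 0,"claw": 1},
    {"x": 0.04,"y": 0.4,"z": 0,"roll": 0,"claw": 1},
    {"x": 0.06,"y": 0.6,"z": 0,"roll": 0,"claw": 1},
    {"x": 0.08,"y": 0.8,"z": 0,"roll": 0,"claw": 1},
    {"x": 0.1,"y": 1,"z": 0,"roll": 0,"claw": 1},
  ],
)

```text
clock: 10.08
eef_pos: [522.8, 139.3, 70.0]
tool_rot: [3.141, 0.0, -0.101]
force: [0.3, -1.4, -0.5]
width: 16.0
```

Run:
```python
from h import *
st()
```

```text
tray xy 45.6 -0.1 z 70.0 rot [ 3.141  0.    -0.101] F tray -1.4 -0.4 Fz -0.5 M [-0.33  0.05  0.01] t 10.0833 w 16.049438516368394
```

Face near 57.6 mm; contact expected about 9 mm on. Step 1 mm per row.

>>> send_rows(
  rows=[
    {"x": 0.01,"y": 0.1,"z": 0,"roll": 0,"claw": 1},
    {"x": 0.02,"y": 0.2,"z": 0,"roll": 0,"claw": 1},
    {"x": 0.03,"y": 0.3,"z": 0,"roll": 0,"claw": 1},
    {"x": 0.04,"y": 0.4,"z": 0,"roll": 0,"claw": 1},
    {"x": 0.05,"y": 0.5,"z": 0,"roll": 0,"claw": 1},
  ],
)

```text
clock: 10.5
eef_pos: [523.3, 144.3, 70.0]
tool_rot: [3.142, -0.0, -0.101]
force: [0.2, -1.7, -0.7]
width: 16.0
```

>>> send_rows(
  rows=[
    {"x": 0.01,"y": 0.1,"z": 0,"roll": 0,"claw": 1},
    {"x": 0.02,"y": 0.2,"z": 0,"roll": 0,"claw": 1},
    {"x": 0.02,"y": 0.2,"z": 0,"roll": 0,"claw": 1},
  ],
)

```text
clock: 10.75
eef_pos: [523.6, 146.6, 70.0]
tool_rot: [-3.141, -0.0, -0.101]
force: [-0.8, 0.2, -1.7]
width: 16.1
```

>>> send_rows(
  rows=[
    {"x": 0,"y": 0.05,"z": 0,"roll": 0,"claw": 1},
    {"x": 0.01,"y": 0.1,"z": 0,"roll": 0,"claw": 1},
    {"x": 0.01,"y": 0.15,"z": 0,"roll": 0,"claw": 1},
    {"x": 0.02,"y": 0.2,"z": 0,"roll": 0,"claw": 1},
    {"x": 0.02,"y": 0.2,"z": 0,"roll": 0,"claw": 1},
  ],
)

```text
clock: 11.17
eef_pos: [523.7, 148.4, 70.0]
tool_rot: [-3.142, -0.0, -0.101]
force: [-0.3, -1.3, -1.1]
width: 16.1
```

Run:
```python
from h import *
im,d=ctrl.get_image("scene"); st()
cv2.imwrite("pics/s5.png",cv2.resize(im[110:210,210:330],None,fx=5,fy=5,interpolation=cv2.INTER_CUBIC))
```

```text
tray xy 54.7 -0.1 z 70.0 rot [-3.141 -0.    -0.101] F tray -0.7 -0.4 Fz -0.8 M [-0.3  -0.02  0.02] t 11.2167 w 15.85251598921333
```

View pics/s5.png

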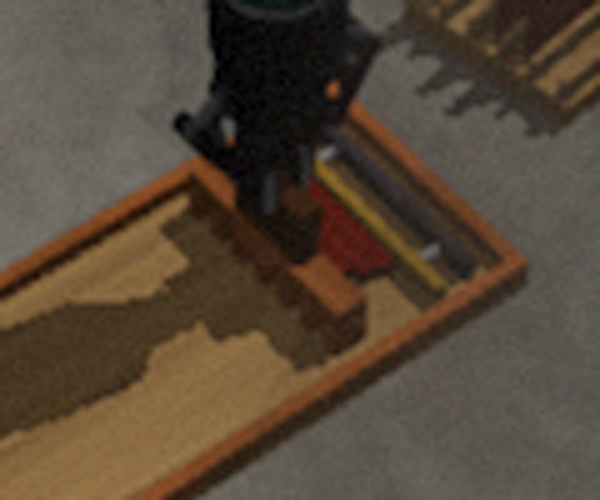

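>>> send_rows(
  rows=[
    {"x": 0,"y": 0.05,"z": 0,"roll": 0,"claw": 1},
    {"x": 0.01,"y": 0.1,"z": 0,"roll": 0,"claw": 1},
    {"x": 0.01,"y": 0.15,"z": 0,"roll": 0,"claw": 1},
    {"x": 0.02,"y": 0.2,"z": 0,"roll": 0,"claw": 1},
    {"x": 0.02,"y": 0.2,"z": 0,"roll": 0,"claw": 1},
  ],
)

```text
clock: 11.63
eef_pos: [523.8, 149.7, 70.1]
tool_rot: [3.141, 0.0, -0.101]
force: [-0.5, -2.8, 0.9]
width: 16.1
```

>>> send_rows(
  rows=[
    {"x": 0,"y": 0.03,"z": 0,"roll": 0,"claw": 1},
    {"x": 0,"y": 0.06,"z": 0,"roll": 0,"claw": 1},
    {"x": 0.01,"y": 0.1,"z": 0,"roll": 0,"claw": 1},
    {"x": 0.01,"y": 0.1,"z": 0,"roll": 0,"claw": 1},
  ],
)

```text
clock: 11.97
eef_pos: [523.8, 150.2, 70.1]
tool_rot: [3.14, 0.0, -0.102]
force: [-0.7, -5.1, 2.6]
width: 16.3
```

>>> send_rows(
  rows=[
    {"x": 0,"y": 0.03,"z": 0,"roll": 0,"claw": 1},
    {"x": 0,"y": 0.06,"z": 0,"roll": 0,"claw": 1},
    {"x": 0.01,"y": 0.1,"z": 0,"roll": 0,"claw": 1},
    {"x": 0.01,"y": 0.1,"z": 0,"roll": 0,"claw": 1},
  ],
)

```text
clock: 12.3
eef_pos: [523.9, 150.6, 70.1]
tool_rot: [3.14, 0.001, -0.102]
force: [-1.7, -5.9, 2.5]
width: 16.2
```

Run:
```python
from h import *
im,d=ctrl.get_image("scene"); st()
```

```text
tray xy 56.9 -0.0 z 70.1 rot [ 3.14   0.    -0.102] F tray -5.9 -0.2 Fz 2.5 M [-1.72  0.33  0.01] t 12.35 w 15.848399123480387
```

>>> send_rows(
  rows=[
    {"x": 0,"y": 0.04,"z": 0,"roll": 0,"claw": 1},
    {"x": 0.01,"y": 0.08,"z": 0,"roll": 0,"claw": 1},
    {"x": 0.01,"y": 0.12,"z": 0,"roll": 0,"claw": 1},
    {"x": 0.01,"y": 0.12,"z": 0,"roll": 0,"claw": 1},
  ],
)

```text
clock: 12.68
eef_pos: [523.9, 151.2, 70.1]
tool_rot: [3.139, 0.001, -0.102]
force: [-1.6, -7.1, 3.6]
width: 16.3
```

>>> send_rows(
  rows=[
    {"x": 0,"y": 0.04,"z": 0,"roll": 0,"claw": 1},
    {"x": 0.01,"y": 0.08,"z": 0,"roll": 0,"claw": 1},
    {"x": 0.01,"y": 0.12,"z": 0,"roll": 0,"claw": 1},
    {"x": 0.02,"y": 0.16,"z": 0,"roll": 0,"claw": 1},
    {"x": 0.02,"y": 0.16,"z": 0,"roll": 0,"claw": 1},
  ],
)

```text
clock: 13.1
eef_pos: [524.0, 151.8, 70.2]
tool_rot: [3.138, 0.001, -0.103]
force: [-1.5, -9.0, 4.7]
width: 16.1
```

Run:
```python
from h import *
im,d=ctrl.get_image("scene"); st()
cv2.imwrite("pics/s6.png",cv2.resize(im[110:210,210:330],None,fx=5,fy=5,interpolation=cv2.INTER_CUBIC))
```

```text
tray xy 58.1 -0.0 z 70.2 rot [ 3.138e+00  1.000e-03 -1.030e-01] F tray -8.5 0.8 Fz 4.8 M [-2.58  0.42  0.07] t 13.15 w 15.856882235139064
```

View pics/s6.png

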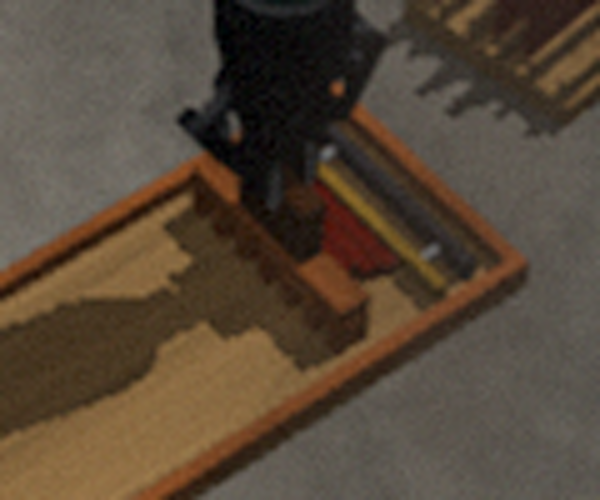

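>>> send_rows(
  rows=[
    {"x": 0,"y": 0.03,"z": 0,"roll": 0,"claw": 1},
    {"x": 0,"y": 0.05,"z": 0,"roll": 0,"claw": 1},
    {"x": 0,"y": 0.05,"z": 0,"roll": 0,"claw": 1},
    {"x": 0,"y": 0.05,"z": 0,"roll": 0,"claw": 1},
    {"x": 0,"y": 0.05,"z": 0,"roll": 0,"claw": 1},
  ],
)

```text
clock: 13.57
eef_pos: [524.0, 152.1, 70.2]
tool_rot: [3.138, 0.001, -0.103]
force: [-0.8, -9.1, 4.3]
width: 16.3
```

>>> send_rows(
  rows=[
    {"x": 0,"y": 0,"z": 0,"roll": 0,"claw": 1},
    {"x": 0,"y": 0,"z": 0,"roll": 0,"claw": 1},
    {"x": 0,"y": 0,"z": 0,"roll": 0,"claw": 1},
    {"x": 0,"y": 0,"z": 0,"roll": 0,"claw": 1},
    {"x": 0,"y": 0,"z": 0,"roll": 0,"claw": 1},
  ],
)

```text
clock: 13.98
eef_pos: [524.0, 152.0, 70.2]
tool_rot: [3.138, 0.001, -0.103]
force: [-2.1, -9.4, 5.2]
width: 16.2
```

>>> send_rows(
  rows=[
    {"x": 0,"y": 0,"z": 0,"roll": 0,"claw": 1},
    {"x": 0,"y": 0,"z": 0,"roll": 0,"claw": 1},
    {"x": 0,"y": 0,"z": 0,"roll": 0,"claw": 1},
    {"x": 0,"y": 0,"z": 0,"roll": 0,"claw": 1},
    {"x": 0,"y": 0,"z": 0,"roll": 0,"claw": 1},
  ],
)

```text
clock: 14.4
eef_pos: [524.0, 152.1, 70.2]
tool_rot: [3.138, 0.001, -0.103]
force: [-2.0, -9.4, 4.6]
width: 16.2
```

>>> send_rows(
  rows=[
    {"x": -0.01,"y": -0.1,"z": 0,"roll": 0,"claw": 1},
    {"x": -0.02,"y": -0.2,"z": 0,"roll": 0,"claw": 1},
    {"x": -0.03,"y": -0.3,"z": 0,"roll": 0,"claw": 1},
    {"x": -0.04,"y": -0.4,"z": 0,"roll": 0,"claw": 1},
    {"x": -0.05,"y": -0.5,"z": 0,"roll": 0,"claw": 1},
  ],
)

```text
clock: 14.82
eef_pos: [523.8, 150.5, 70.0]
tool_rot: [-3.142, 0.0, -0.101]
force: [-0.8, -3.5, 0.8]
width: 16.2
```

>>> send_rows(
  rows=[
    {"x": -0.01,"y": -0.1,"z": 0,"roll": 0,"claw": 1},
    {"x": -0.02,"y": -0.2,"z": 0,"roll": 0,"claw": 1},
    {"x": -0.04,"y": -0.4,"z": 0,"roll": 0,"claw": 1},
    {"x": -0.06,"y": -0.6,"z": 0,"roll": 0,"claw": 1},
    {"x": -0.1,"y": -1,"z": 0,"roll": 0,"claw": 1},
  ],
)

```text
clock: 15.23
eef_pos: [523.1, 141.9, 70.0]
tool_rot: [-3.14, -0.0, -0.1]
force: [0.0, 0.6, -1.5]
width: 15.8
```

>>> send_rows(
  rows=[
    {"x": -0.05,"y": -0.5,"z": 0,"roll": 0,"claw": 1},
    {"x": -0.1,"y": -1,"z": 0,"roll": 0,"claw": 1},
    {"x": -0.16,"y": -1.6,"z": 0,"roll": 0,"claw": 1},
    {"x": -0.23,"y": -2.3,"z": 0,"roll": 0,"claw": 1},
    {"x": -0.3,"y": -3,"z": 0,"roll": 0,"claw": 1},
  ],
)

```text
clock: 15.65
eef_pos: [519.9, 109.6, 70.0]
tool_rot: [3.141, -0.0, -0.102]
force: [0.1, -0.2, -0.2]
width: 15.8
```

>>> send_rows(
  rows=[
    {"x": -0.07,"y": -0.7,"z": 0.5,"roll": 0,"claw": 1},
    {"x": -0.15,"y": -1.5,"z": 1.5,"roll": 0,"claw": 1},
    {"x": -0.25,"y": -2.5,"z": 2.5,"roll": 0,"claw": 1},
    {"x": -0.45,"y": -4.4,"z": 3.5,"roll": 0,"claw": 1},
    {"x": -0.65,"y": -6.4,"z": 4,"roll": 0,"claw": 1},
  ],
)

```text
clock: 16.07
eef_pos: [514.4, 46.0, 112.2]
tool_rot: [-3.141, -0.003, -0.1]
force: [0.3, -1.8, -1.3]
width: 16.3
```

>>> send_rows(
  rows=[
    {"x": -0.2,"y": -2,"z": 0,"roll": 0,"claw": 1},
    {"x": -0.4,"y": -4,"z": 0,"roll": 0,"claw": 1},
    {"x": -0.6,"y": -6,"z": 0,"roll": 0,"claw": 1},
    {"x": -0.8,"y": -8,"z": 0,"roll": 0,"claw": 1},
    {"x": -1,"y": -10,"z": 0,"roll": 0,"claw": 1},
  ],
)

```text
clock: 16.48
eef_pos: [503.5, -55.2, 111.3]
tool_rot: [3.141, -0.002, -0.102]
force: [-0.4, -0.9, -0.3]
width: 16.0
```

```bash
cat > rods.py <<'E'
from h import *
import sys
im,d=ctrl.get_image("top"); st()
P=cloud("top",d)
cv2.imwrite(f"pics/{sys.argv[1]}.png",cv2.resize(im[170:270,170:330],None,fx=5,fy=5,interpolation=cv2.INTER_CUBIC))
hsv=cv2.cvtColor(im,cv2.COLOR_BGR2HSV); q=P[...,:2]-[518,94]; a=np.radians(84.1); u=np.array([np.cos(a),np.sin(a)]); v=np.array([-u[1],u[0]])
tx,ty=q@u,q@v
m=(abs(ty)<84)&(tx>20)&(tx<125)&((hsv[...,0]<8)|(hsv[...,0]>172))&(hsv[...,1]>130)
m=cv2.morphologyEx(m.astype(np.uint8),cv2.MORPH_OPEN,np.ones((2,2)))>0
print(m.sum(),"row rect (tray)",cv2.minAreaRect(np.c_[tx[m],ty[m]].astype(np.float32)),"z",np.percentile(P[m][:,2],[5,50,95]).round(1))
for y0 in range(-50,60,10):
    k=m&(abs(ty-y0)<5)
    if k.sum()>3: print(y0,np.percentile(tx[k],[3,97]).round(1))
E
python3 rods.py t2
```

```text
tray xy -155.5 -0.9 z 111.5 rot [ 3.138e+00 -2.000e-03 -1.070e-01] F tray -4.2 0.3 Fz -0.8 M [-0.36 -0.    0.08] t 16.5333 w 16.010917104090442
445 row rect (tray) ((44.279502868652344, 33.971221923828125), (89.40898132324219, 184.96575927734375), 62.58001708984375) z [13.4 23.4 26.8]
-40 [102.3 111.5]
-30 [ 68.5 111. ]
-20 [ 68.1 109.7]
-10 [ 67.1 111.4]
0 [ 68.2 110.3]
10 [ 68.  109.3]
20 [ 68.3 111.1]
30 [ 68.2 110.3]
40 [ 23.2 110.2]
50 [ 68.2 111.7]
```

View pics/t2.png

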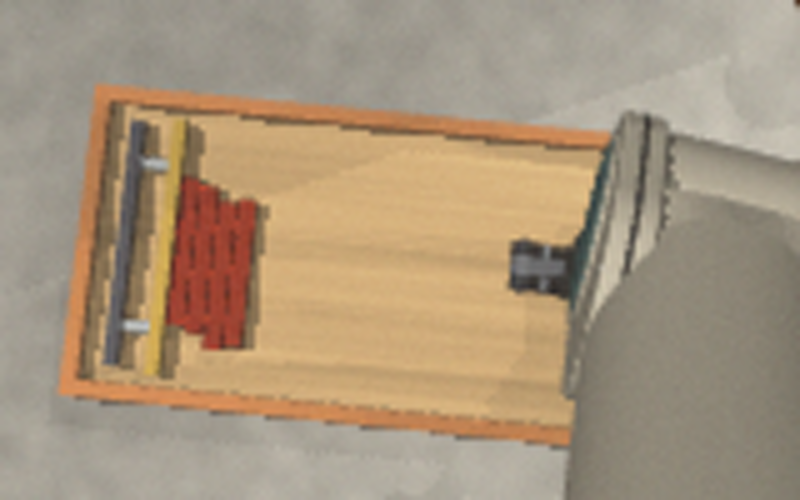

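>>> send_rows(
  rows=[
    {"x": -0.1,"y": -2,"z": 0,"roll": 0,"claw": 1},
    {"x": -0.3,"y": -4.5,"z": 0,"roll": 0,"claw": 1},
    {"x": -0.5,"y": -7,"z": 0,"roll": 0,"claw": 1},
    {"x": -0.7,"y": -9.5,"z": 0,"roll": 0,"claw": 1},
    {"x": -0.8,"y": -12,"z": 0,"roll": 0,"claw": 1},
  ],
)

```text
clock: 16.95
eef_pos: [495.1, -175.3, 111.2]
tool_rot: [3.141, -0.001, -0.102]
force: [-0.4, 0.9, -1.5]
width: 16.2
```

>>> send_rows(
  rows=[
    {"x": -0.1,"y": -2.5,"z": 0,"roll": 0,"claw": 1},
    {"x": -0.2,"y": -4.7,"z": 0,"roll": 0,"claw": 1},
    {"x": -0.3,"y": -6.5,"z": 0,"roll": 0,"claw": 1},
    {"x": -0.4,"y": -7.8,"z": 0,"roll": 0,"claw": 1},
    {"x": -0.5,"y": -8.4,"z": 0,"roll": 0,"claw": 1},
  ],
)

```text
clock: 17.37
eef_pos: [490.0, -260.4, 111.0]
tool_rot: [3.14, -0.001, -0.104]
force: [-0.9, -0.2, -1.5]
width: 16.1
```

>>> send_rows(
  rows=[
    {"x": 0,"y": 0,"z": -0.7,"roll": 0,"claw": 1},
    {"x": 0,"y": 0,"z": -1.6,"roll": 0,"claw": 1},
    {"x": 0,"y": 0,"z": -2.5,"roll": 0,"claw": 1},
    {"x": 0,"y": 0,"z": -3.2,"roll": 0,"claw": 1},
    {"x": 0,"y": 0,"z": -3.6,"roll": 0,"claw": 1},
  ],
)

```text
clock: 17.78
eef_pos: [489.9, -255.7, 72.3]
tool_rot: [-3.14, 0.002, -0.099]
force: [-0.0, 0.0, -1.7]
width: 15.9
```

>>> send_rows(
  rows=[
    {"x": 0,"y": 0,"z": -0.2,"roll": 0,"claw": 1},
    {"x": 0,"y": 0,"z": -0.4,"roll": 0,"claw": 1},
    {"x": 0,"y": 0,"z": -0.6,"roll": 0,"claw": 1},
    {"x": 0,"y": 0,"z": -0.8,"roll": 0,"claw": 1},
    {"x": 0,"y": 0,"z": -0.8,"roll": 0,"claw": 1},
  ],
)

```text
clock: 18.2
eef_pos: [490.4, -257.4, 65.8]
tool_rot: [-3.142, 0.0, -0.101]
force: [-0.5, -0.6, 0.0]
width: 16.1
```

Run:
```python
from h import *
im,d=ctrl.get_image("scene"); st(); print(ctrl.read_state()["eef_pos"])
cv2.imwrite("pics/s7.png",cv2.resize(im[170:290,90:220],None,fx=5,fy=5,interpolation=cv2.INTER_CUBIC))
```

```text
tray xy -352.4 -8.7 z 66.0 rot [-3.142  0.    -0.101] F tray 0.2 -0.2 Fz -0.8 M [-0.03 -0.01  0.05] t 18.25 w 15.70900157187148
[ 490.38159222 -257.45252326   65.99811376]
```

View pics/s7.png

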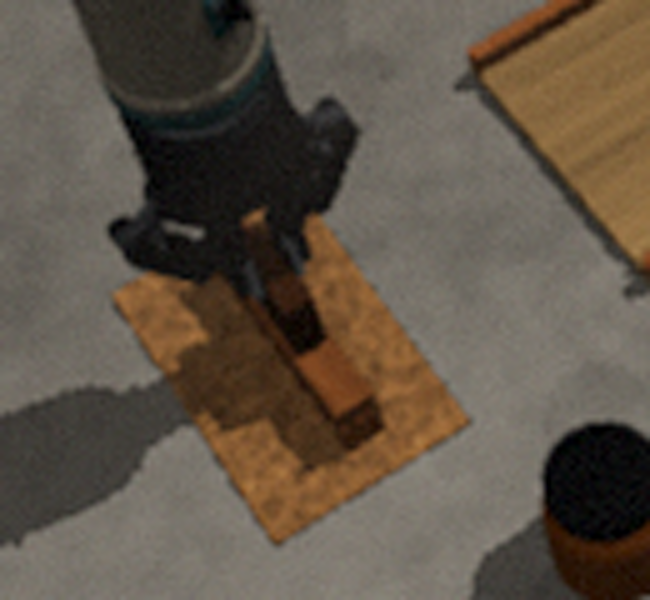

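>>> send_rows(
  rows=[
    {"x": 0,"y": 0,"z": -0.05,"roll": 0,"claw": 1},
    {"x": 0,"y": 0,"z": -0.1,"roll": 0,"claw": 1},
    {"x": 0,"y": 0,"z": -0.15,"roll": 0,"claw": 1},
    {"x": 0,"y": 0,"z": -0.2,"roll": 0,"claw": 1},
    {"x": 0,"y": 0,"z": -0.2,"roll": 0,"claw": 1},
  ],
)

```text
clock: 18.67
eef_pos: [490.4, -257.4, 63.9]
tool_rot: [-3.142, 0.0, -0.101]
force: [0.1, 0.2, -1.3]
width: 16.1
```

>>> send_rows(
  rows=[
    {"x": 0,"y": 0,"z": -0.05,"roll": 0,"claw": 1},
    {"x": 0,"y": 0,"z": -0.1,"roll": 0,"claw": 1},
    {"x": 0,"y": 0,"z": -0.15,"roll": 0,"claw": 1},
    {"x": 0,"y": 0,"z": -0.15,"roll": 0,"claw": 1},
  ],
)

```text
clock: 19.0
eef_pos: [490.4, -257.6, 62.7]
tool_rot: [3.141, -0.0, -0.101]
force: [-1.7, -0.1, 0.6]
width: 16.0
```

>>> send_rows(
  rows=[
    {"x": 0,"y": 0,"z": -0.05,"roll": 0,"claw": 1},
    {"x": 0,"y": 0,"z": -0.05,"roll": 0,"claw": 1},
    {"x": 0,"y": 0,"z": -0.05,"roll": 0,"claw": 0.7},
    {"x": 0,"y": 0,"z": -0.05,"roll": 0,"claw": 0.6},
    {"x": 0,"y": 0,"z": -0.05,"roll": 0,"claw": 0.5},
  ],
)

```text
clock: 19.42
eef_pos: [490.6, -257.4, 62.0]
tool_rot: [3.142, -0.0, -0.101]
force: [0.4, 0.1, -0.1]
width: 42.3
```

>>> send_rows(
  rows=[
    {"x": 0,"y": 0,"z": 0,"roll": 0,"claw": 0.3},
    {"x": 0,"y": 0,"z": 0,"roll": 0,"claw": 0},
    {"x": 0,"y": 0,"z": 0,"roll": 0,"claw": 0},
    {"x": 0,"y": 0,"z": 0,"roll": 0,"claw": 0},
    {"x": 0,"y": 0,"z": 0.3,"roll": 0,"claw": 0},
  ],
)

```text
clock: 19.83
eef_pos: [490.1, -257.2, 64.6]
tool_rot: [-3.141, 0.001, -0.101]
force: [0.1, -0.3, -0.4]
width: 85.6
```

Open; lift and back away, then check.

>>> send_rows(
  rows=[
    {"x": 0,"y": 0,"z": 1,"roll": 0,"claw": 0},
    {"x": 0,"y": 0,"z": 2.5,"roll": 0,"claw": 0},
    {"x": 0,"y": 0,"z": 4.5,"roll": 0,"claw": 0},
    {"x": 0,"y": 0,"z": 6.5,"roll": 0,"claw": 0},
    {"x": 0,"y": 0,"z": 9,"roll": 0,"claw": 0},
  ],
)

```text
clock: 20.25
eef_pos: [489.8, -257.2, 156.1]
tool_rot: [-3.141, 0.001, -0.101]
force: [-0.2, -0.5, -0.5]
width: 85.4
```

>>> send_rows(
  rows=[
    {"x": -1,"y": -2,"z": 1.5,"roll": 0,"claw": 0},
    {"x": -2.5,"y": -4.5,"z": 3,"roll": 0,"claw": 0},
    {"x": -4,"y": -7,"z": 4,"roll": 0,"claw": 0},
    {"x": -5.5,"y": -9.5,"z": 5,"roll": 0,"claw": 0},
    {"x": -7,"y": -12,"z": 5.5,"roll": 0,"claw": 0},
  ],
)

```text
clock: 20.67
eef_pos: [420.2, -379.0, 212.5]
tool_rot: [3.14, -0.003, -0.101]
force: [0.7, -0.7, 0.2]
width: 85.6
```

>>> send_rows(
  rows=[
    {"x": -1.5,"y": -2.5,"z": 0,"roll": 0,"claw": 0},
    {"x": -3,"y": -5,"z": 0,"roll": 0,"claw": 0},
    {"x": -4.5,"y": -7.5,"z": 0,"roll": 0,"claw": 0},
    {"x": -5.5,"y": -9.5,"z": 0,"roll": 0,"claw": 0},
    {"x": -6,"y": -10.5,"z": 0,"roll": 0,"claw": 0},
  ],
)

```text
clock: 21.08
eef_pos: [357.6, -485.8, 211.1]
tool_rot: [3.139, 0.0, -0.106]
force: [0.0, 0.2, 0.1]
width: 85.7
```

```bash
python3 rods.py t3
python3 - <<'E'
from h import *
im,d=ctrl.get_image("top"); P=cloud("top",d); x,y,z=P[...,0],P[...,1],P[...,2]
cv2.imwrite("pics/t4.png",cv2.resize(im[110:310,150:420],None,fx=2.9,fy=2.9,interpolation=cv2.INTER_CUBIC))
g=(abs(x-490)<90)&(abs(y+257)<60)
for lo,hi in((80,100),(38,55)):
    m=g&(z>lo)&(z<hi); print(lo,cv2.minAreaRect(P[m][:,:2].astype(np.float32)),np.percentile(z[m],[5,50,95]))
for q in("jar","saucer","tweezers","holder"): print(q,[ray("top",r["uv"],0).round(0)[:2] for r in ctrl.place_of("top",q)[:1]])
E
```

```text
tray xy -594.2 100.3 z 210.9 rot [ 3.138  0.    -0.107] F tray -2.9 -0.4 Fz 0.9 M [-0.13  0.06 -0.  ] t 21.1333 w 85.6529400707653
438 row rect (tray) ((43.3003044128418, 34.18754577636719), (88.89116668701172, 183.0281524658203), 62.58001708984375) z [12.5 23.  27.4]
-40 [ 96.7 108.5]
-30 [ 68.6 111.1]
-20 [ 68.2 109.6]
-10 [ 67.3 108.9]
0 [ 68.2 110.4]
10 [ 68.6 109.2]
20 [ 67.6 110.2]
30 [ 68.2 109.8]
40 [-58.4 109.8]
50 [ 67.3 109.4]
80 ((490.7981262207031, -256.5882263183594), (18.573877334594727, 59.91463851928711), 82.44682312011719) [85.30195922 90.51487769 93.80221169]
38 ((490.7881774902344, -256.16632080078125), (25.18577766418457, 141.82142639160156), 84.15373992919922) [40.22275186 44.50201624 49.4035703 ]
jar [array([ 692., -210.])]
saucer [array([781.,  49.])]
tweezers [array([ 686., -334.])]
holder [array([497., 413.])]
```

View pics/t4.png

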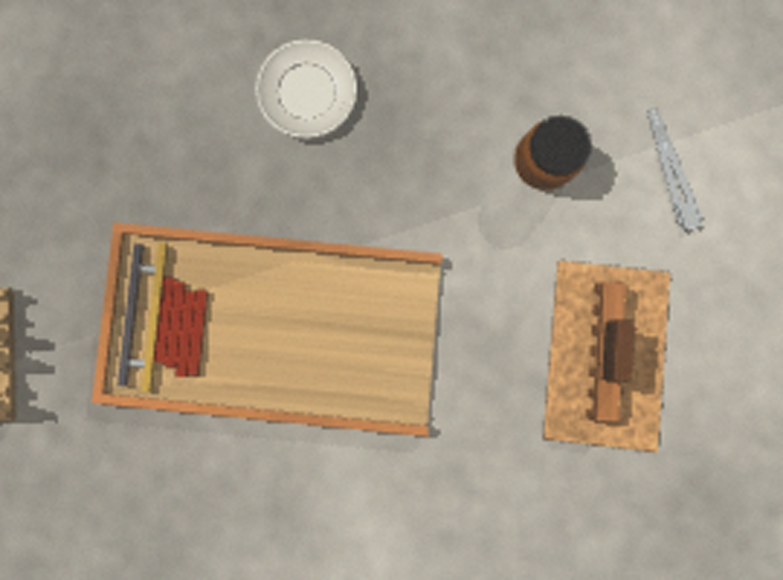

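Everything is in place: the row sits against the bar at crop pixels (155–210, 280–375). The rake stands on the mat near (612, 352), and the bystanders are at the same pixels as in the first picture.

>>> send_rows(
  rows=[
    {"x": 0,"y": 0,"z": 0,"roll": 0,"claw": 0},
    {"x": 0,"y": 0,"z": 0,"roll": 0,"claw": 0},
    {"x": 0,"y": 0,"z": 0,"roll": 0,"claw": 0},
  ],
)

```text
clock: 21.63
eef_pos: [361.0, -481.7, 210.1]
tool_rot: [-3.141, -0.0, -0.1]
force: [0.8, -0.3, -0.9]
width: 85.2
```

```bash
python3 -c "
from cell import ctrl
print(ctrl.finish_job())"
```

```text
the job is handed in; nothing more can be done
None
```

I combed the four rods into one row against the brass bar, leaned on it, put the rake back on its mat, and handed the job in at about 22 s. The hand-in reports no verdict.

- **Lean:** the wrist read about 9–9.4 N along the tray for more than a second. It also read an upward force 4–5 N, about 6 N more than when the rake hung free. I did not find its cause. The rake-to-rod force itself can't be measured directly; the highest wrist reading I saw was about 9.4 N along the tray.
- **Row:** the last top view shows it snug and flat. Its edge nearest the rake is straight to within about 1 mm over 80 mm. It spans tray x of about 68 to 110–115 mm, where the bar's face is. The rectangle I fitted to the whole row was spoiled by stray red pixels, so I relied on the slice-by-slice edges and the picture instead.
- **Rake:** it stands upright on the mat about 8 mm from its centre, with its top at the expected 90 mm.
- **Bystanders:** they sit at the same pixels as at the start. The network's estimate for the jar moved about 14 mm between calls, and for the saucer and holder about 6 mm. The picture shows no shift, so I take that as detector scatter.

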